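# Load the tub sealer and press its long start bar

### The job

Pick up the small squat tub and stand it upright in the middle of the sealing machine's round seat, setting it down gently rather than dropping it, and let go of it. Then start the machine: press the long bar right down near its centre, so that both ends go down evenly, hold it down for a moment, and let it come back up. Do not press the short bar next to it, and do not tip the tub over.

Things in the scene. Friction and masses are not known exactly. Their poses are not given: they have to be found in the camera images.
- tub_mid (a point): Centre (half-way up) of the small squat white lidded tub: round, straight sides, 56 mm across and 56 mm tall, about 0.12 kg, loose on the table left of the machine; z axis up. It is the smallest tub: a wider white tub (84 mm across, 70 mm tall) and a taller, narrower glass jar (48 mm across, 90 mm tall) stand near it in any order; leave those.
- seat (a point): Centre of the flat top of the round aluminium seat, 100 mm across, no rim, 72 mm above the table, on the fixed low white machine (300 x 340 mm). Axes: x from the machine's front (bar side, towards the robot) to its back, y to its left, z up. A parked head on a column, up to 235 mm above the table, stands 150 mm to the seat's right (-y). The tub's centre comes 28 mm above this point.
- bar_mid (a point): Centre of the top face of the long aluminium bar on the machine's front: 220 mm along y (parallel to the seat's y), 30 mm wide, top 82 mm above the table. Hinged 55 mm behind; its middle goes down 12 mm to a stop at about 7 N and springs back. It rocks about its middle if pressed off-centre (0.2 rad per N m): within 20 mm of centre and under 12 N it stays even enough.
- short_mid (a point): Centre of the top face of the short aluminium bar, in line with the long bar and to its right (-y): 70 mm long, 30 mm wide, top face 82 mm above the table at rest, hinged the same way. Not to be pressed.
Mind the look-alikes: they are no part of the job. Leave any orange or red look-alike of the part that bears tub_mid alone.

How it is judged:
By the outcome, as a careful person would: the job done as asked, in the order asked, and still so for the second after the job is handed in, with the robot touching nothing.
It also fails if it takes over 48 s, if anything falls off the work surface, if the arm or the gripper's body presses on something with over 40 N, if the wrist force passes 120 N, or if a joint passes its speed limit or range.

### The arm

A 7-joint arm with a two-finger parallel gripper is mounted at the origin on the work surface. World frame = base frame: x ahead of the robot, y to its left, z up, the work surface at z = 0. Lengths are in m, angles in rad, forces in N, time in s.
With the tool pointing down it reaches from about 0.4 to 0.875 m from the base axis. Payload 19.3 kg.
Tool frame: the origin (TCP) lies midway between the tips of the shut fingers; the grasp point (between the pads) lies 19 mm behind it; z points along the fingers, y is the line along which they close (so a half turn about z gives the same grasp; the last joint's range is limited). The gripper opens to 85 mm and grips with 20 to 120 N. Pads are 22 mm wide; open, the fingers measure 114 mm over their backs; the gripper's body (76 mm by 85 mm) begins 54 mm behind the grasp point. The pads swing forward as they close: fully open they stand 13 mm farther back than shut.
Start: joints at [-1.241, 0.521, -0.036, 1.599, 0.021, 1.021, -0.113], TCP at [0.243, 0.576, 0.231] pointing down, gripper open.
Joint ranges: [-2.91, 2.91], [-0.3, 2.13], [-1.5, 1.42], [0.17, 2.43], [-1.26, 4.41], [0.16, 1.93], [-2.52, 2.52]. Speed limits (rad/s): [1.89, 1.89, 2.39, 2.39, 3.01, 3.01, 3.01].

### API

Orientations are given as [roll, pitch, yaw] about the fixed x, y, z axes, in that order (R = Rz(yaw) Ry(pitch) Rx(roll)).
In Python, from workcell import telemetry, grab_frame, calibration, bot, outline_of, landmark_of gives the robot as it stands. The module is installed in compiled form; this text tells all that it offers.
- The arm moves only by the shell command python3 -m inch 'ROWS' [FORCE]. ROWS is JSON, a list of rows, each a list of 7 numbers: the shift along the tool's x, y, z in m, then the turn, a rotation vector about the tool's x, y, z in rad, then the closure, from 0 (fully open) to 1 (shut). A call has 1 to 5 rows; each row shifts and turns the commanded pose from where the row before left it, along the tool's axes as they then stand; what a row does not reach is not made up. A row lasts 1/10 s, in which the tool goes at most 50 mm and 8.59 degrees, less where a joint would pass 70% of its speed; a pose out of reach is approached as far as the arm can. A call is refused whole if a number of a shift passes 0.05 or a number of a turn 0.15, either way. A call with a gripper value outside its range is refused whole. The fingers move at their own pace and stop on an object; FORCE is the grip in N (left out, the last holds). Time passes only in rows, so rows that do not move let the fingers close. It gives the time, the measured TCP pose, the force, the opening and the grip force at its end, in the units of the state.
- telemetry.observe(): the state, without advancing time (a new reading comes with each control period).
- grab_frame(name): name is "scene" or "side" or "wrist"; returns the picture (420x560x3 uint8, red, green, blue); there is no depth.
- calibration(name): a dict with "fovy" (degrees; the focal length in pixels is half the picture's height over the tangent of half this angle, whatever the lens; pixels are square), "cx", "cy" (the principal point, pixels), "pose" (4x4, takes a point from camera to world coordinates). Camera axes: x right, y down, z forward; pixel columns grow to the right and rows downward; lengths in m; the calibration is good to about 2 mm. A picture is of the moment at which its call begins: read the wrist's pose just before it. calibration takes no time and is no camera call; for the wrist camera it gives the pose at the moment of the call.
- bot.job_done(): hands the job in; it is judged then, once.
Trained networks look in the newest picture that a camera, given by its name, has taken for a name from the list of things; names that differ only in an ending like _2 or _b are one class to them, and where a whole thing is asked for, a point or a joint stands for the part that bears it (a point fixed in the world has none). Each returns a list of dicts, best first, with "score" (0 to 1); they miss things now and then, are a little off and sometimes report something else, mostly with a low value. They report only what shows in the picture. A call takes as long as a camera call. They do not tell look-alikes from the thing itself.
- outline_of(label, camera): "region" (420x560 bool, what is visible of it) and "rect" ([left, top, right, bottom] in pixels, round what is visible of it).
- landmark_of(label, camera): "xy" ([column, row] in pixels: a listed point, or the origin of a listed thing).
The state is a dict: "clock": time; "qpos": joint angles; "qd": joint speeds; "joint_efforts": joint torques, N m; "position": TCP position; "tool_rot": TCP orientation; "force": force on the tool from outside, world axes, zero at the start; "moment": the same for the moment, N m; "grip_width": finger opening in m; "finger_force": force on a finger pad.
Only numpy, scipy, OpenCV 4.12 (cv2) and the standard library are available. Lean on these libraries where they do the work, as an engineer would, in place of code of your own. Each camera call takes 0.05 s, during which the arm holds its last target. There are 200 camera calls.

## Working session

There is one attempt and no reset: what is moved stays moved. The work goes in short steps, Python scripts to look and compute and a shell command to move; the robot and the scene stay as the last step left them, time stands still between calls to the robot, and variables do not carry over. Pictures are saved under pics/ and viewed, at most 10 in all, crops included, and the job is handed in when it is done.

```bash
mkdir -p pics; cat > h.py <<'E'
import numpy as np, cv2
from workcell import telemetry, grab_frame, calibration, bot, outline_of, landmark_of
def ray(cam,uv):
    c=calibration(cam); f=210/np.tan(np.radians(c["fovy"])/2); P=np.array(c["pose"])
    d=P[:3,:3]@np.array([(uv[0]-c["cx"])/f,(uv[1]-c["cy"])/f,1]); return P[:3,3],d
def atz(cam,uv,z):
    o,d=ray(cam,uv); return o+d*(z-o[2])/d[2]
def proj(cam,p):
    c=calibration(cam); f=210/np.tan(np.radians(c["fovy"])/2); P=np.array(c["pose"])
    q=P[:3,:3].T@(np.array(p)-P[:3,3]); return f*q[:2]/q[2]+[c["cx"],c["cy"]]
E
python3 - <<'E'
from h import *
np.set_printoptions(precision=4,suppress=True)
s=telemetry.observe(); print(s)
Z=dict(tub_mid=.028,seat=.072,bar_mid=.082,short_mid=.082)
ims=[]
for cam in ["scene","side"]:
    im=grab_frame(cam); ims.append(im)
    print(cam,np.array(calibration(cam)["pose"])[:3,3])
    for n,z in Z.items():
        for r in landmark_of(n,cam)[:4]: print(n,round(r["score"],2),np.round(r["xy"]),atz(cam,r["xy"],z))
cv2.imwrite("pics/scene.png",ims[0][:,:,::-1]); cv2.imwrite("pics/side.png",ims[1][:,:,::-1])
E
```

```text
{'clock': 0.0, 'qpos': array([-1.2412,  0.522 , -0.0363,  1.6   ,  0.0212,  1.0211, -0.1128]), 'qd': array([-0.0001, -0.0001, -0.0001, -0.0004,  0.0013,  0.0002,  0.0001]), 'joint_efforts': array([  0.0009, -92.7113,   1.9798, -36.9909,   0.0178,   0.0085,
         0.0001]), 'position': array([0.2432, 0.5754, 0.2307]), 'tool_rot': array([-3.1404,  0.0001,  2.7418]), 'force': array([ 0.6091,  0.6771, -0.4017]), 'moment': array([ 0.0014,  0.0492, -0.0461]), 'finger_force': 0.0, 'grip_width': 0.08555405659070671}
scene [ 1.0149 -0.3272  0.525 ]
tub_mid 0.98 [338. 163.] [0.3754 0.3478 0.028 ]
tub_mid 0.82 [309. 156.] [0.2961 0.3179 0.028 ]
tub_mid 0.8 [314. 180.] [0.4002 0.2435 0.028 ]
tub_mid 0.75 [290. 196.] [0.4209 0.1487 0.028 ]
seat 0.92 [287. 258.] [ 0.6208 -0.0171  0.072 ]
bar_mid 0.76 [222. 224.] [ 0.4797 -0.0609  0.082 ]
short_mid 0.55 [151. 269.] [ 0.5109 -0.2118  0.082 ]
side [0.3288 0.6787 0.7748]
tub_mid 0.93 [367. 310.] [0.2963 0.1863 0.028 ]
tub_mid 0.79 [304. 394.] [0.37   0.3551 0.028 ]
tub_mid 0.78 [296. 273.] [0.4292 0.1388 0.028 ]
tub_mid 0.6 [361. 378.] [0.2901 0.3105 0.028 ]
seat 0.68 [223. 179.] [ 0.6143 -0.0201  0.072 ]
bar_mid 0.75 [296. 179.] [ 0.4717 -0.0432  0.082 ]
short_mid 0.78 [296. 126.] [ 0.5059 -0.2085  0.082 ]
short_mid 0.47 [226. 180.] [ 0.6048 -0.0088  0.082 ]
```

View pics/scene.png

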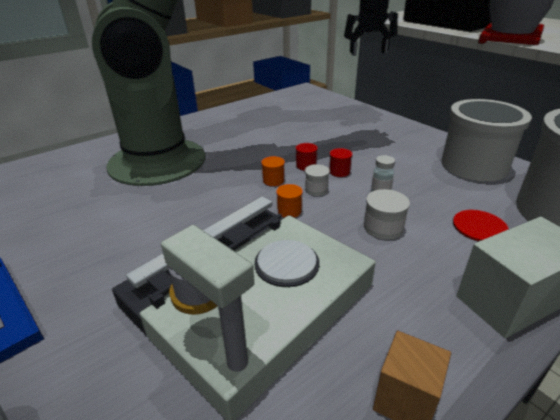

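View pics/side.png

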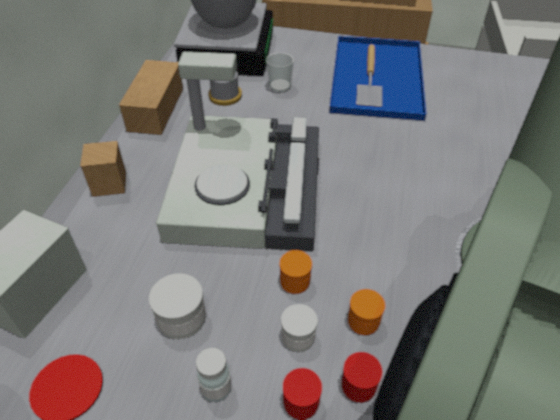

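The only white squat tub is at scene (316,180) / side (299,327). The others are a wide white tub at scene (386,214), a glass jar at (384,172), orange look-alikes at (273,171) and (289,200), and red ones at (306,156) and (341,162). I'll confirm it in an enlarged crop and refine the geometry with the outlines.

```bash
python3 - <<'E'
from h import *
np.set_printoptions(precision=4,suppress=True)
pics=[]
for cam in ["scene","side"]:
    im=grab_frame(cam)
    for r in outline_of("tub_mid",cam):
        x0,y0,x1,y1=r["rect"]; m=np.array(r["region"]); col=im[m].mean(0)
        print(cam,"tub",round(r["score"],2),np.round(r["rect"]),np.round(col),atz(cam,((x0+x1)/2,(y0+y1)/2),.028))
    for n in ["bar_mid","short_mid"]:
        for r in outline_of(n,cam)[:2]:
            ys,xs=np.nonzero(r["region"]); 
            q=np.array([atz(cam,(u,v),.082)[:2] for u,v in zip(xs,ys)]).astype(np.float32)
            c,sz,a=cv2.minAreaRect(q); print(cam,n,round(r["score"],2),np.array(c),np.array(sz),a,np.round(r["rect"]))
    c=(316,180) if cam=="scene" else (299,327)
    pics.append(cv2.resize(im[c[1]-60:c[1]+60,c[0]-65:c[0]+65,::-1],None,fx=3,fy=3,interpolation=cv2.INTER_CUBIC))
cv2.imwrite("pics/crop.png",np.hstack(pics))
print(atz("side",(299,327),.028))
E
```

```text
scene tub 0.91 [307. 166. 326. 196.] [108. 109. 107.] [0.4081 0.243  0.028 ]
scene tub 0.83 [298. 144. 318. 171.] [93. 13. 13.] [0.3015 0.3076 0.028 ]
scene tub 0.83 [278. 181. 302. 218.] [120.  54.   8.] [0.4302 0.1416 0.028 ]
scene tub 0.81 [262. 155. 286. 189.] [113.  51.   9.] [0.3068 0.1881 0.028 ]
scene tub 0.63 [326. 147. 351. 178.] [92. 13. 13.] [0.3755 0.351  0.028 ]
scene bar_mid 0.93 [ 0.4807 -0.0182] [0.0448 0.1534] 9.149709701538086 [202. 198. 273. 241.]
scene short_mid 0.83 [ 0.5315 -0.2132] [0.0808 0.0679] 7.321926593780518 [127. 256. 170. 296.]
side tub 0.9 [279. 250. 312. 293.] [148.  90.  31.] [0.4306 0.137  0.028 ]
side tub 0.77 [350. 287. 386. 335.] [150.  91.  32.] [0.2945 0.1891 0.028 ]
side tub 0.76 [282. 306. 319. 350.] [154. 154. 152.] [0.3988 0.2471 0.028 ]
side tub 0.61 [285. 370. 322. 418.] [149.  39.  37.] [0.3709 0.355  0.028 ]
side bar_mid 0.97 [ 0.4728 -0.042 ] [0.03   0.2267] 9.116249084472656 [285. 141. 305. 223.]
side short_mid 0.86 [ 0.5202 -0.1987] [0.0736 0.0816] 11.56645393371582 [271. 113. 308. 140.]
[0.4014 0.2459 0.028 ]
```

View pics/crop.png

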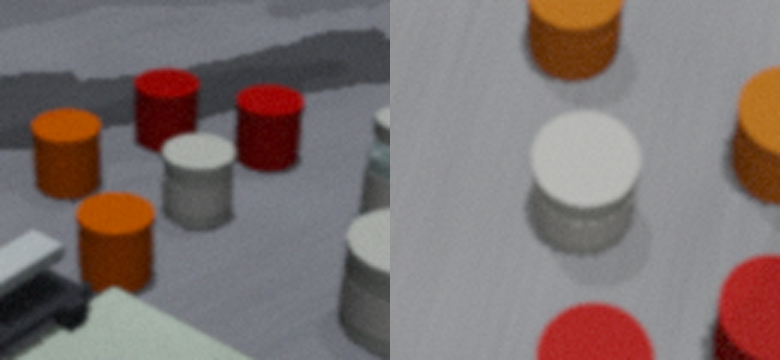

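The crop confirms it: the plain white squat tub lies between the orange and red look-alikes, at about (0.402, 0.246). I'll move above it while descending partway.

```bash
python3 -m inch '[[-0.034,-0.03,0.01,0,0,0,0],[-0.034,-0.03,0.01,0,0,0,0],[-0.034,-0.03,0.01,0,0,0,0],[-0.034,-0.03,0.01,0,0,0,0],[-0.034,-0.03,0.01,0,0,0,0]]' 40; python3 -m inch '[[-0.034,-0.03,0.01,0,0,0,0],[-0.034,-0.03,0.01,0,0,0,0],[-0.034,-0.03,0.01,0,0,0,0],[0,0,0,0,0,0,0],[0,0,0,0,0,0,0]]'
python3 - <<'E'
from h import *
np.set_printoptions(precision=4,suppress=True)
s=telemetry.observe(); print(s["clock"],s["position"],s["tool_rot"],s["qpos"])
im=grab_frame("wrist"); cv2.imwrite("pics/w1.png",im[:,:,::-1])
for r in outline_of("tub_mid","wrist")[:4]:
    x0,y0,x1,y1=r["rect"]; m=np.array(r["region"])
    print(round(r["score"],2),np.round(r["rect"]),np.round(im[m].mean(0)),atz("wrist",((x0+x1)/2,(y0+y1)/2),.04))
for r in landmark_of("tub_mid","wrist")[:4]: print(round(r["score"],2),np.round(r["xy"]),atz("wrist",r["xy"],.028))
E
```

```text
clock: 1.4
position: [0.342, 0.3697, 0.1811]
tool_rot: [3.141, 0.0, 2.742]
force: [1.6, 0.4, 0.1]
grip_width: 0.0854
finger_force: 0.0
clock: 1.9
position: [0.4009, 0.248, 0.1513]
tool_rot: [-3.142, -0.0, 2.74]
force: [-0.2, 0.8, -0.7]
grip_width: 0.0858
finger_force: 0.0
1.9 [0.4009 0.248  0.1513] [-3.1415 -0.      2.7396] [-0.685   0.399   0.0065  2.0709 -0.004   0.6717  0.4929]
0.79 [146. 235. 227. 318.] [144.  83.  23.] [0.4286 0.1414 0.04  ]
0.74 [360.  72. 456. 160.] [180.  43.  41.] [0.3731 0.3593 0.04  ]
0.74 [262.   0. 351.  78.] [201.  60.  58.] [0.295  0.3082 0.04  ]
0.7 [115.  67. 213. 153.] [167.  97.  26.] [0.2979 0.1922 0.04  ]
0.96 [186. 272.] [0.4294 0.1373 0.028 ]
0.68 [285. 195.] [0.3967 0.2486 0.028 ]
0.67 [172. 114.] [0.3012 0.1926 0.028 ]
0.63 [400. 114.] [0.3715 0.358  0.028 ]
```

View pics/w1.png

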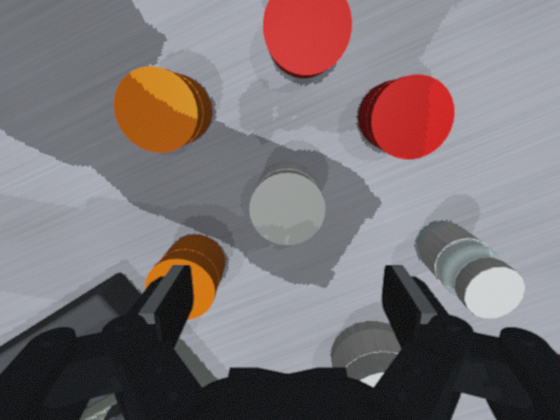

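Wrist view: white tub lid at (287,208), orange at (185,285), jar lid at (494,290), wide tub at about (375,375). The tub is between the fingers; I'll check the lid centre and the jar's clearance.

```bash
python3 - <<'E'
from h import *
np.set_printoptions(precision=4,suppress=True)
s=telemetry.observe(); y=s["tool_rot"][2]; p=s["position"][:2]
A=np.array([[np.cos(y),np.sin(y)],[np.sin(y),-np.cos(y)]])
for n,uv,z in [("lid",(287,208),.056),("jar",(494,290),.09),("wide",(375,385),.07)]:
    q=atz("wrist",uv,z)[:2]; print(n,q,"tool xy",A@(q-p))
E
```

```text
lid [0.3997 0.2494] tool xy [ 0.0001 -0.0007]
jar [0.5037 0.3661] tool xy [-0.0505  0.1472]
wide [0.575  0.2589] tool xy [-0.1578  0.076 ]
```

```bash
python3 -m inch '[[0,0,0.035,0,0,0,0],[0,0,0.035,0,0,0,0],[0,0,0.035,0,0,0,0],[0,0,0.025,0,0,0,0],[0,0,0.012,0,0,0,0]]'; python3 -m inch '[[0,0,0,0,0,0,0.1],[0,0,0,0,0,0,0.3],[0,0,0,0,0,0,0.5],[0,0,0,0,0,0,0.6],[0,0,0,0,0,0,0.7]]' 40; python3 -m inch '[[0,0,0,0,0,0,0.7],[0,0,0,0,0,0,0.7],[0,0,0,0,0,0,0.7]]'
```

```text
clock: 2.55
position: [0.3992, 0.2494, 0.0075]
tool_rot: [-3.14, -0.001, 2.744]
force: [-0.9, -0.7, 0.2]
grip_width: 0.0854
finger_force: 0.0
clock: 3.05
position: [0.4009, 0.2493, 0.0106]
tool_rot: [3.14, 0.001, 2.742]
force: [-2.5, 0.5, 10.7]
grip_width: 0.0552
finger_force: 42.4
clock: 3.35
position: [0.4009, 0.2493, 0.0106]
tool_rot: [3.14, 0.001, 2.742]
force: [-2.8, -0.2, 11.0]
grip_width: 0.0554
finger_force: 42.4
```

```bash
python3 -m inch '[[0,0,-0.015,0,0,0,0.7],[0,0,-0.03,0,0,0,0.7],[0,0,-0.035,0,0,0,0.7],[0,0,-0.035,0,0,0,0.7],[-0.02,-0.01,-0.01,0,0,0,0.7]]'; python3 -m inch '[[-0.036,-0.02,0,0,0,0,0.7],[-0.036,-0.02,0,0,0,0,0.7],[-0.036,-0.02,0,0,0,0,0.7],[-0.036,-0.02,0,0,0,0,0.7],[-0.036,-0.02,0,0,0,0,0.7]]';  python3 -m inch '[[-0.036,-0.02,0,0,0,0,0.7],[-0.036,-0.02,0,0,0,0,0.7],[-0.02,-0.01,0,0,0,0,0.7],[0,0,0,0,0,0,0.7],[0,0,0,0,0,0,0.7]]'
python3 - <<'E'
from h import *
np.set_printoptions(precision=4,suppress=True)
s=telemetry.observe(); p=s["position"]; y=s["tool_rot"][2]; print(s["clock"],p,s["tool_rot"],s["grip_width"],s["force"])
A=np.array([[np.cos(y),np.sin(y)],[np.sin(y),-np.cos(y)]])
for cam in ["scene","side","wrist"]:
    im=grab_frame(cam)
    if cam=="scene": cv2.imwrite("pics/s2.png",im[:,:,::-1])
    if cam!="wrist":
      for r in outline_of("tub_mid",cam)[:5]:
        m=np.array(r["region"]); c=im[m].mean(0)
        if c.max()-c.min()<20:
            x0,y0,x1,y1=r["rect"]; print(cam,"tub",round(r["score"],2),np.round(r["rect"]),atz(cam,((x0+x1)/2,(y0+y1)/2),p[2]+.0174))
    for r in landmark_of("seat",cam)[:1]: q=atz(cam,r["xy"],.072); print(cam,"seat",r["score"],np.round(r["xy"]),q,"tool",A@(q[:2]-p[:2]))
E
```

```text
clock: 3.85
position: [0.4152, 0.2342, 0.1384]
tool_rot: [3.136, 0.002, 2.745]
force: [0.3, -0.3, -2.3]
grip_width: 0.0555
finger_force: 42.8
clock: 4.35
position: [0.5429, 0.0681, 0.1355]
tool_rot: [3.141, 0.001, 2.742]
force: [-0.5, 0.7, -1.5]
grip_width: 0.055
finger_force: 42.8
clock: 4.85
position: [0.607, -0.0124, 0.1349]
tool_rot: [3.141, 0.0, 2.741]
force: [-1.1, 0.3, -1.7]
grip_width: 0.0552
finger_force: 42.8
4.85 [ 0.607  -0.0124  0.1349] [3.1412 0.0003 2.741 ] 0.05520447697504132 [-1.0819  0.3113 -1.6861]
scene tub 0.67 [269. 193. 304. 244.] [ 0.6165 -0.0144  0.1523]
side tub 0.58 [209. 133. 239. 174.] [ 0.6015 -0.0058  0.1523]
side seat 0.74 [224. 179.] [ 0.6132 -0.0206  0.072 ] tool [-0.0089 -0.0052]
```

View pics/s2.png

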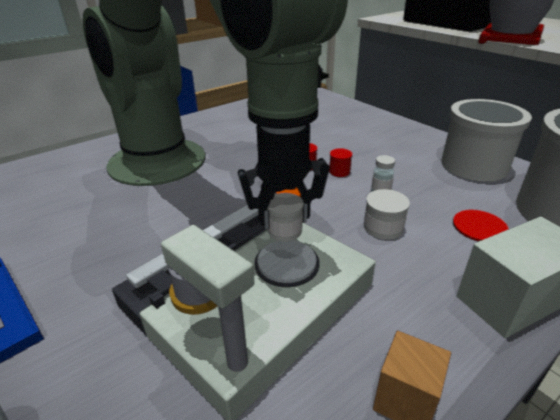

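The tub is held above the seat, at scene (287,215) with the seat at (287,260), slightly short of centre. I'll refine the seat centre from the two saved pictures by fitting the disc.

```bash
python3 - <<'E'
from h import *
from scipy.optimize import minimize
np.set_printoptions(precision=4,suppress=True)
t=np.linspace(0,2*np.pi,120,endpoint=False)
G={c:cv2.GaussianBlur(cv2.imread(f"pics/{c}.png",0).astype(np.float32),(0,0),1.2) for c in ["scene","side"]}
def edge(p,cams):
    s=0
    for cam in cams:
        v=[]
        for r in (.046,.054):
            q=np.array([proj(cam,(p[0]+r*np.cos(a),p[1]+r*np.sin(a),.072)) for a in t],np.float32)
            v.append(cv2.remap(G[cam],q[:,:1],q[:,1:],cv2.INTER_LINEAR).ravel())
        s+=np.abs(v[0]-v[1]).mean()
    return -s
for cams in (["scene"],["side"],["scene","side"]):
    g=min(((edge((x,y),cams),x,y) for x in np.arange(.605,.631,.003) for y in np.arange(-.033,-.005,.003)))
    r=minimize(edge,g[1:],args=(cams,),method="Nelder-Mead",options=dict(initial_simplex=[[g[1],g[2]],[g[1]+.003,g[2]],[g[1],g[2]+.003]])); print(cams,r.x,r.fun)
s=telemetry.observe(); y=s["tool_rot"][2]
A=np.array([[np.cos(y),np.sin(y)],[np.sin(y),-np.cos(y)]]); print(s["position"],A@(r.x-s["position"][:2]))
E
```

```text
Traceback (most recent call last):
  File "h.py", line 9, in proj
    c=calibration(cam); f=210/np.tan(np.radians(c["fovy"])/2); P=np.array(c["pose"])
ValueError: time passes only in moves, steps and waits
```

```bash
python3 - <<'E'
import h
from h import *
from scipy.optimize import minimize
np.set_printoptions(precision=4,suppress=True)
C={c:calibration(c) for c in ["scene","side"]}; h.calibration=lambda c:C[c]
s=telemetry.observe(); y=s["tool_rot"][2]
t=np.linspace(0,2*np.pi,90,endpoint=False)
G={c:cv2.GaussianBlur(cv2.imread(f"pics/{c}.png",0).astype(np.float32),(0,0),1.2) for c in C}
def edge(p,cams):
    s=0
    for cam in cams:
        v=[]
        for r in (.046,.054):
            q=np.array([proj(cam,(p[0]+r*np.cos(a),p[1]+r*np.sin(a),.072)) for a in t],np.float32)
            v.append(cv2.remap(G[cam],q[:,:1],q[:,1:],cv2.INTER_LINEAR).ravel())
        s+=np.abs(v[0]-v[1]).mean()
    return -s
for cams in (["scene"],["side"],["scene","side"]):
    g=min(((edge((x,y),cams),x,y) for x in np.arange(.605,.631,.003) for y in np.arange(-.033,-.005,.003)))
    r=minimize(edge,g[1:],args=(cams,),method="Nelder-Mead",options=dict(initial_simplex=[[g[1],g[2]],[g[1]+.003,g[2]],[g[1],g[2]+.003]],maxiter=60)); print(cams,r.x,r.fun)
A=np.array([[np.cos(y),np.sin(y)],[np.sin(y),-np.cos(y)]]); print(s["position"],A@(r.x-s["position"][:2]))
E
```

```text
['scene'] [ 0.6198 -0.0183] -46.427886962890625
['side'] [ 0.6157 -0.0132] -35.31050491333008
['scene', 'side'] [ 0.6182 -0.0166] -73.00739288330078
[ 0.607  -0.0119  0.1344] [-0.0121 -0.    ]
```

```bash
python3 -m inch '[[-0.012,-0.001,0,0,0,0,0.7],[0,0,0.02,0,0,0,0.7],[0,0,0.02,0,0,0,0.7],[0,0,0.006,0,0,0,0.7],[0,0,0,0,0,0,0.7]]'; python3 -m inch '[[0,0,0.002,0,0,0,0.7],[0,0,0.001,0,0,0,0.7],[0,0,0,0,0,0,0.7]]'
```

```text
clock: 5.75
position: [0.6177, -0.0182, 0.0876]
tool_rot: [-3.141, -0.001, 2.742]
force: [0.6, -0.1, -1.3]
grip_width: 0.0551
finger_force: 42.8
clock: 6.05
position: [0.6181, -0.0179, 0.0858]
tool_rot: [3.141, 0.001, 2.742]
force: [-0.8, 0.2, -1.6]
grip_width: 0.0556
finger_force: 42.8
```

```bash
python3 -m inch '[[0,0,0.001,0,0,0,0.7],[0,0,0.001,0,0,0,0.7],[0,0,0,0,0,0,0.7]]'; python3 -m inch '[[0,0,0.001,0,0,0,0.7],[0,0,0,0,0,0,0.7]]'
```

```text
clock: 6.35
position: [0.6177, -0.0179, 0.0832]
tool_rot: [-3.142, -0.0, 2.742]
force: [-0.1, 0.5, -1.8]
grip_width: 0.0551
finger_force: 42.8
clock: 6.55
position: [0.6178, -0.0179, 0.0827]
tool_rot: [3.141, 0.0, 2.742]
force: [-2.7, -0.5, 6.3]
grip_width: 0.0551
finger_force: 43.4
```

```bash
python3 -m inch '[[0,0,0,0,0,0,0.3],[0,0,0,0,0,0,0.2],[0,0,0,0,0,0,0.1],[0,0,0,0,0,0,0],[0,0,0,0,0,0,0]]' 20; python3 -m inch '[[0,0,-0.02,0,0,0,0],[0,0,-0.04,0,0,0,0],[0,0,-0.04,0,0,0,0],[0,0,-0.02,0,0,0,0],[0,0,0,0,0,0,0]]'
python3 - <<'E'
from h import *
np.set_printoptions(precision=4,suppress=True)
im=grab_frame("wrist"); cv2.imwrite("pics/w2.png",im[:,:,::-1])
for n,z in (("bar_mid",.082),("short_mid",.082),("seat",.072)):
  for r in landmark_of(n,"wrist")[:1]: print(n,round(r["score"],2),np.round(r["xy"]),atz("wrist",r["xy"],z))
for cam in ("scene","side"):
    im=grab_frame(cam)
    for r in outline_of("tub_mid",cam):
        m=np.array(r["region"]); c=im[m].mean(0)
        if c.max()-c.min()<20:
            x0,y0,x1,y1=r["rect"]; print(cam,np.round(r["rect"]),atz(cam,((x0+x1)/2,(y0+y1)/2),.1))
    for r in landmark_of("bar_mid",cam)[:1]: print(cam,r["score"],atz(cam,r["xy"],.082))
E
```

```text
clock: 7.05
position: [0.6178, -0.0179, 0.0823]
tool_rot: [-3.142, -0.0, 2.742]
force: [-0.0, -0.2, 0.2]
grip_width: 0.0856
finger_force: 0.0
clock: 7.55
position: [0.6192, -0.0179, 0.2055]
tool_rot: [3.139, 0.004, 2.742]
force: [0.7, 0.3, -0.6]
grip_width: 0.0855
finger_force: 0.0
bar_mid 0.65 [171.  38.] [ 0.4727 -0.0487  0.082 ]
short_mid 0.65 [ 10. 159.] [ 0.4993 -0.2107  0.082 ]
scene [268. 222. 303. 271.] [ 0.621  -0.0207  0.1   ]
scene 0.9 [ 0.4751 -0.0553  0.082 ]
side [205. 149. 234. 191.] [ 0.6182 -0.015   0.1   ]
side 0.88 [ 0.475  -0.0492  0.082 ]
```

View pics/w2.png

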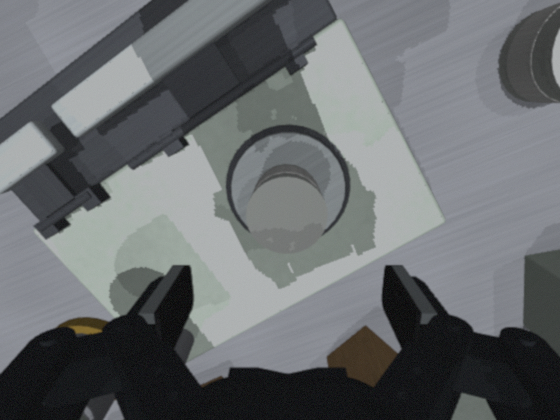

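The tub stands upright on the seat: lid at (286,212), seat ring at (288,185), offset only by parallax. The long bar's right end is at the gap near (60,120). I'll move over the bar, shut the fingers and turn to line up with it.

```bash
python3 - <<'E'
from h import *
np.set_printoptions(precision=4,suppress=True)
a=np.radians(9.1); 
for uv in [(53,107),(78,137)]: print("long right end corner",atz("wrist",uv,.082))
e=(atz("wrist",(53,107),.082)+atz("wrist",(78,137),.082))/2
print("mid",e[:2]+.11*np.array([-np.sin(a),np.cos(a)]))
E
python3 -m inch '[[0.04,-0.029,0,0,0,0,0.5],[0.04,-0.029,0,0,0,0,1],[0.041,-0.028,0,0,0,0,1],[0,0,0.02,0,0,-0.14,1],[0,0,0.02,0,0,-0.14,1]]' 40;python3 -m inch '[[0,0,0.01,0,0,-0.14,1],[0,0,0.01,0,0,-0.14,1],[0,0,0,0,0,0,1],[0,0,0,0,0,0,1]]'
python3 - <<'E'
from h import *
np.set_printoptions(precision=4,suppress=True)
s=telemetry.observe(); print(s["position"],s["tool_rot"],s["qpos"])
im=grab_frame("wrist"); cv2.imwrite("pics/w3.png",im[:,:,::-1])
for n in ("bar_mid","short_mid"):
  for r in landmark_of(n,"wrist")[:1]: print(n,round(r["score"],2),np.round(r["xy"]),atz("wrist",r["xy"],.082))
E
```

```text
long right end corner [ 0.4791 -0.1556  0.082 ]
long right end corner [ 0.5058 -0.1508  0.082 ]
mid [ 0.4751 -0.0445]
clock: 8.55
position: [0.4725, -0.0502, 0.1628]
tool_rot: [3.141, 0.002, 3.027]
force: [0.5, 0.3, -0.7]
grip_width: 0.0124
finger_force: 0.0
clock: 8.95
position: [0.4728, -0.0502, 0.1424]
tool_rot: [3.141, -0.0, -2.986]
force: [0.3, 0.2, 0.3]
grip_width: 0.0004
finger_force: 0.0
[ 0.4728 -0.0502  0.1424] [ 3.1415 -0.0002 -2.9861] [ 0.0631  0.4201 -0.1044  2.0634  0.0691  0.6614  1.6394]
bar_mid 0.58 [287. 229.] [ 0.4762 -0.0502  0.082 ]
```

View pics/w3.png

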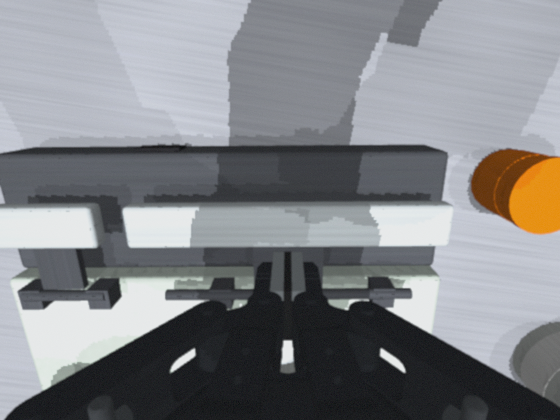

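The bar spans columns 124–451 and rows 203–246, so its middle is at (287,225), right under the TCP. I'm lowering onto it.

```bash
python3 -m inch '[[0,0,0.02,0,0,0,1],[0,0,0.02,0,0,0,1],[0,0,0.01,0,0,0,1],[0,0,0.006,0,0,0,1],[0,0,0,0,0,0,1]]'; python3 -m inch '[[0,0,0.003,0,0,0,1],[0,0,0.003,0,0,0,1],[0,0,0.003,0,0,0,1],[0,0,0,0,0,0,1]]'
```

```text
clock: 9.6
position: [0.4728, -0.0499, 0.0861]
tool_rot: [3.142, -0.001, -2.982]
force: [0.3, -0.1, 0.5]
grip_width: 0.0001
finger_force: 0.0
clock: 10.0
position: [0.4729, -0.0501, 0.0773]
tool_rot: [-3.141, 0.0, -2.982]
force: [-0.7, -0.9, 4.1]
grip_width: 0.0001
finger_force: 2.0
```

```bash
python3 -m inch '[[0,0,0.003,0,0,0,1],[0,0,0.002,0,0,0,1],[0,0,0,0,0,0,1]]'; python3 -m inch '[[0,0,0.001,0,0,0,1],[0,0,0.0005,0,0,0,1],[0,0,0,0,0,0,1]]'
```

```text
clock: 10.3
position: [0.4729, -0.0501, 0.0723]
tool_rot: [-3.141, 0.0, -2.982]
force: [-1.1, -0.3, 6.3]
grip_width: -0.0002
finger_force: 3.0
clock: 10.6
position: [0.473, -0.0501, 0.071]
tool_rot: [-3.141, 0.0, -2.982]
force: [-1.1, -1.1, 6.4]
grip_width: 0.0
finger_force: 3.3
```

```bash
python3 -m inch '[[0,0,0.0005,0,0,0,1],[0,0,0.0005,0,0,0,1],[0,0,0,0,0,0,1]]'; python3 -m inch '[[0,0,0.0005,0,0,0,1],[0,0,0,0,0,0,1]]'
```

```text
clock: 10.9
position: [0.4731, -0.0501, 0.0704]
tool_rot: [-3.141, 0.001, -2.982]
force: [-4.2, -1.4, 16.0]
grip_width: -0.0003
finger_force: 8.2
clock: 11.1
position: [0.4732, -0.0501, 0.0701]
tool_rot: [-3.141, 0.001, -2.982]
force: [-6.0, 0.2, 21.4]
grip_width: 0.0
finger_force: 11.5
```

It's at the stop. I'll ease back to a lighter force and hold there.

```bash
python3 -m inch '[[0,0,-0.001,0,0,0,1],[0,0,0,0,0,0,1],[0,0,0,0,0,0,1],[0,0,0,0,0,0,1],[0,0,0,0,0,0,1]]'; python3 - <<'E'
from h import *
im=grab_frame("wrist"); cv2.imwrite("pics/w4.png",im[:,:,::-1])
E
```

```text
clock: 11.6
position: [0.473, -0.0501, 0.0707]
tool_rot: [-3.141, 0.001, -2.982]
force: [-1.7, -0.4, 9.0]
grip_width: 0.0002
finger_force: 4.6
```

View pics/w4.png

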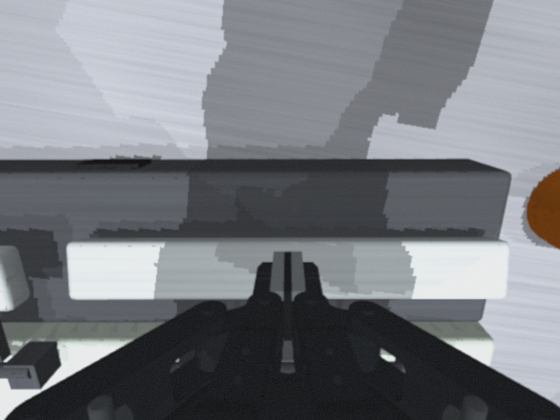

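The bar is pressed level: columns 67–508, both ends at row 240, fingers at its middle at 288, force 9 N. I'll hold briefly and then release.

```bash
python3 -m inch '[[0,0,0,0,0,0,1],[0,0,0,0,0,0,1],[0,0,0,0,0,0,1],[0,0,0,0,0,0,1],[0,0,-0.003,0,0,0,1]]'; python3 -m inch '[[0,0,-0.006,0,0,0,1],[0,0,-0.01,0,0,0,1],[0,0,-0.04,0,0,0,1],[0,0,-0.05,0,0,0,1],[0,0,-0.04,0,0,0,1]]'; python3 -m inch '[[0,0,0,0,0,0,1],[0,0,0,0,0,0,1],[0,0,0,0,0,0,1]]'
python3 - <<'E'
from h import *
a=grab_frame("scene"); b=grab_frame("side")
cv2.imwrite("pics/end.png",np.hstack([a[120:340,100:400,::-1],b[80:300,130:430,::-1]]))
for cam in ("scene","side"):
    for r in outline_of("tub_mid",cam): 
        c=(a if cam=="scene" else b)[np.array(r["region"])].mean(0)
        if c.max()-c.min()<20: x0,y0,x1,y1=r["rect"]; print(cam,np.round(r["rect"]),atz(cam,((x0+x1)/2,(y0+y1)/2),.1))
E
```

```text
clock: 12.15
position: [0.4729, -0.0501, 0.0734]
tool_rot: [-3.141, 0.0, -2.982]
force: [-2.4, -0.6, 5.8]
grip_width: -0.0003
finger_force: 2.6
clock: 12.65
position: [0.4726, -0.0499, 0.2223]
tool_rot: [-3.142, 0.001, -2.981]
force: [0.6, -0.4, 0.2]
grip_width: 0.0
finger_force: 0.0
clock: 12.95
position: [0.4723, -0.05, 0.2188]
tool_rot: [3.141, -0.001, -2.981]
force: [-0.4, -0.3, -0.0]
grip_width: -0.0002
finger_force: 0.0
scene [269. 223. 304. 272.] [ 0.62348559 -0.02039954  0.1       ]
side [207. 150. 234. 190.] [ 0.61533912 -0.01537026  0.1       ]
```

View pics/end.png

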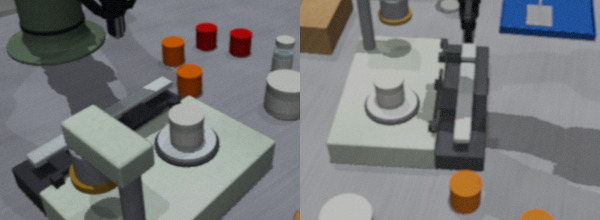

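The tub stands upright in the middle of the seat (crop pixels (186,130) and (390,95)). The long bar is back up and the robot is clear of everything.

```bash
python3 -c "
from workcell import bot
print(bot.job_done())"
```

```text
the job is handed in; nothing more can be done
None
```

The tub stands upright in the middle of the seat and the long bar was pressed level to its stop, held about a second and let back up, with the short bar untouched; the press briefly reached 21 N, over the 12 N guide, before I eased it to 9 N, and the job was handed in at about 13 s.

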